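# Squeeze a cemented model wing in the cam press and hold it

## Task

The two halves of a model wing have just been cemented and lie in the little cam press. Lower the press head until its sprung foot sits on the wing and has been pushed up about 5 mm, and let go of the head; then swing the cam lever up to the top of its lift, where it stands upright, without swinging it over the top, and finish while still holding it there by its grip, because it springs back when let go. Do not bottom the foot's spring, do not disturb the wing in its nest, and leave the other things on the mat alone.

Things in the scene. Friction and masses are not known exactly. Their poses are not given: they have to be found in the camera images.
- press: The press. Origin: underside of its iron base plate (180 x 235 x 12 mm, y from -160 to +75), below the middle of foot, nest and wing. z up; +x the way the lever lies at rest; +y the lever's side. It stands on a fixed 3 mm mat. The nest, a 164 x 76 mm tray, rides on an eccentric on the lever's shaft; guide pins at x = +-73 mm reach 92 mm high.
- head (a joint): Height of the sliding head on its post in m: 0 lowest, 0.09 highest. The head is an iron arm 28 mm wide (press x), 26 mm high, from the post to 18 mm past the foot. It slides stiffly (12 N friction, 4 N weight: about 8 N pushes it down, plus the foot's spring) and stays where left. The foot first touches the wing at about 0.012 and is pushed up 5 mm at about 0.007.
- head_grip (a point): Middle of the head's arm at half its height, 35 mm from the foot towards the post, at two knurled patches: the place to take it from above by its 28 mm width (fingers closing along the press's x). 13 mm below the head's top face; 118 mm above the press's origin when head reads 0.
- foot (a joint): How far the sprung foot is pushed up into the head, in m: 0 hanging free, 0.022 bottomed; it presses with 1.5 N at once, then 0.45 N more per mm. The cap of its stem (18 mm thick, 8 mm high) rises off the head's top face by this much; a black line 5 mm under the cap comes out of the head at 5 mm. With the foot on the wing, raising the nest adds its lift to the reading.
- foot_tip (a point): Middle of the underside of the foot, a rubber-faced disc of 25 mm. It hangs 35 mm below the head's underside.
- cam_lever (a joint): Angle of the cam lever in rad about the press's y: 0 is rest on its stop, pointing along press +x, 0.17 rad above level; it grows as the lever swings up and back. At 1.40 it stands upright and the nest is highest, 5.8 mm above rest (lift = 7 mm x cos(angle - 1.40) - 1.2 mm); beyond, the nest sinks again; end of travel 2.3. A return spring pulls it to 0, about 3 N at the grip.
- cam_axis (a point): Point on the axis of the lever's shaft, 42 mm above the underside of the base, in the plane through the middle of the grip (115 mm along the press's y from its origin). Its axes are those of the press.
- grip: The lever's black cylindrical grip, 20 mm thick and 60 mm long, lying along the press's y, outboard of the lever's flat arm, 90 mm from the shaft axis. It turns freely on its pin, so fingers that pinch it from above can keep pointing down while the lever swings. The origin is its centre; its y axis runs along it.
- wing_lower: Lower half of the wing, grey kit plastic, 110 (x) x 60 (y) x 4 mm, lying loose in the nest; origin at the centre of its underside, 72 mm above the press's origin with the lever at rest.
- wing_upper: Upper half of the wing, grey kit plastic, 110 x 60 mm, 6 mm high at its flat crest (34 mm wide, where the foot lands), lying loose on the lower half; origin at the centre of its underside.
- cement: Bystander: square amber bottle of cement with a yellow cap, 38 x 38 x 63 mm, origin at the centre of its underside.
- side_cutters: Bystander: side cutters with dark handles, 125 mm long, lying on the mat; origin near their middle.
- runner_frame: Bystander: flat grey frame of kit parts, 124 x 74 x 4 mm, lying on the mat; origin at its centre.
- post_top (a point): Middle of the top of the fixed steel post (18 mm thick) on which the head slides; it stands 120 mm from the foot along the press's -y and ends 235 mm above the press's origin.
There are look-alikes about, which are no part of the job. Leave any purple look-alike of the wing_upper alone.

How it is judged:
By the outcome, as a careful person would: the job done as asked, in the order asked, and still so for the second after the job is handed in, while the arm keeps its last pose, push and grip.
It also fails if it takes over 54 s, if anything falls off the work surface, if the arm or the gripper's body presses on something with over 40 N, if the wrist force passes 120 N, or if a joint passes its speed limit or range.

## Robot

A 6-joint arm with a two-finger parallel gripper is mounted at the origin on the work surface. World frame = base frame: x ahead of the robot, y to its left, z up, the work surface at z = 0. Lengths are in mm, angles in rad, forces in N, time in s.
With the tool pointing down it reaches from about 250 to 725 mm from the base axis. Payload 4 kg.
Tool frame: the origin (TCP) lies on the front face of the gripper's body, between the roots of the fingers; the fingertips stand manip.tip_reach ahead of it and the grasp point (between the pads) lies 54 mm ahead of it (manip.tip_reach is the distance from the TCP to the fingertips, in mm); z points along the fingers, y is the direction in which the jaws open and shut (so a half turn about z gives the same grasp; the last joint's range is limited). The gripper opens to 85 mm and grips with 20 to 120 N. Pads are 22 mm wide; open, the fingers measure 114 mm over their backs; the gripper's body (76 mm by 85 mm) begins 54 mm behind the grasp point. The pads swing forward as they close: fully open they stand 13 mm farther back than shut.
Start: joints at [-1.144, 0.241, 0.005, 1.335, 0, 1.571], TCP at [206.978, -455.148, 303.906] pointing down, gripper open.
Joint ranges: [-2.72, 2.72], [-1.05, 1.87], [-1.09, 1.28], [-1.99, 2.15], [-1.42, 1.44], [-3.14, 3.14]. Speed limits (rad/s): [2.79, 2.79, 3.14, 3.14, 3.14, 3.14].

## Interface

Orientations are given as a unit quaternion [w, x, y, z].
In Python, from workcell import manip, camera, camera_info gives the robot as it stands. The module is installed in compiled form; this text tells all that it offers.
- The arm moves only by the shell command python3 -m creep 'ROWS'. ROWS is text: rows parted by semicolons, each of 5 numbers parted by spaces: the finger opening in m, from 0 to 0.0854, then the shift along the tool's x, y, z in m, then the turn about the tool's z in degrees. A call has 1 to 12 rows; each row is the pose to reach, as a shift and turn from the pose commanded when the call began, along the tool's axes at that moment; what a row does not reach only later rows make up. A row lasts 1/12 s, in which the tool goes at most 41.7 mm and 7.16 degrees, less where a joint would pass 70% of its speed; a pose out of reach is approached as far as the arm can. A call with a gripper value outside its range is refused whole. The fingers move at their own pace and stop on an object; the grip force is fixed at half the most. Time passes only in rows, so rows that repeat a pose let the fingers close. It gives the time, the measured TCP pose, the force and the opening at its end, in the units of the state.
- manip.get_obs(): the state, without advancing time (a new reading comes with each control period).
- camera(name): name is "scene" or "top" or "wrist"; returns the picture (400x640x3 uint8, red, green, blue); there is no depth.
- camera_info(name): a dict with "camera_matrix" (3x3 intrinsics, pixels), "position" and "attitude" of the camera in the world; the wrist camera has in their place "mount" (4x4, takes a point from camera to tool coordinates, whose origin is the TCP and whose axes are the flange's). Camera axes: x right, y down, z forward; pixel columns grow to the right and rows downward; lengths in mm; the calibration is good to about 2 mm. A picture is of the moment at which its call begins: read the wrist's pose just before it. camera_info takes no time and is no camera call.
- manip.finish_job(): hands the job in, once; it reports no verdict.
The state is a dict: "t": time; "q": joint angles; "dq": joint speeds; "joint_torque": joint torques, N m; "position": TCP position; "eef_rot": TCP orientation; "wrist_force": force on the tool from outside, world axes, zero at the start; "ft_torque": the same for the moment, N m; "finger_gap": finger opening in mm.
Only numpy, scipy, OpenCV 4.12 (cv2) and the standard library are available. Lean on these libraries where they do the work, as an engineer would, in place of code of your own. Each camera call takes 0.05 s, during which the arm holds its last target. There are 200 camera calls.

## Working session

There is one attempt and no reset: what is moved stays moved. The work goes in short steps, Python scripts to look and compute and a shell command to move; the robot and the scene stay as the last step left them, time stands still between calls to the robot, and variables do not carry over. Pictures are saved under pics/ and viewed, about 8 in all and at most 12, crops included, and the job is handed in when it is done.

```bash
mkdir -p pics; python3 - <<'E'
from workcell import manip, camera, camera_info
import cv2,numpy as np
o=manip.get_obs();print(o['t'],o['position'],o['eef_rot'],o['q'],o['finger_gap'],manip.tip_reach)
for n in("scene","top"):
    i=camera_info(n);print(n,i)
    cv2.imwrite(f'pics/{n}0.png',camera(n)[:,:,::-1])
print(camera_info("wrist"))
E
```

```text
0.0 [ 206.77454895 -454.7152903   303.01184611] [-1.02260652e-03  9.77321196e-01  2.11759735e-01 -2.20114278e-04] [-1.14401385e+00  2.41417140e-01  3.72717676e-03  1.33519842e+00
  2.91577724e-06  1.57082821e+00] 85.07534181420398 72.6
scene {'camera_matrix': array([[465.26088269,   0.        , 315.81263025],
       [  0.        , 465.26088269, 199.87310412],
       [  0.        ,   0.        ,   1.        ]]), 'position': array([954.07352912, 711.81579956, 968.75142878]), 'attitude': array([-0.11372708,  0.26523705,  0.87772086, -0.38251999])}
top {'camera_matrix': array([[463.55712644,   0.        , 324.8549815 ],
       [  0.        , 463.55712644, 199.21319677],
       [  0.        ,   0.        ,   1.        ]]), 'position': array([ 343.15780574,    9.53625786, 1568.74207009]), 'attitude': array([ 0.02674427, -0.70374535,  0.70959116, -0.02253045])}
{'camera_matrix': array([[356.93703839,   0.        , 317.51202885],
       [  0.        , 356.93703839, 195.59276724],
       [  0.        ,   0.        ,   1.        ]]), 'mount': array([[ 2.49638740e-04, -9.63455827e-01, -2.67867146e-01,
         6.71202704e+01],
       [ 9.99999838e-01,  1.03732253e-04,  5.58848885e-04,
         3.16680462e-01],
       [-5.10639752e-04, -2.67867242e-01,  9.63455697e-01,
        -7.03372492e+01],
       [ 0.00000000e+00,  0.00000000e+00,  0.00000000e+00,
         1.00000000e+00]])}
```

View pics/scene0.png

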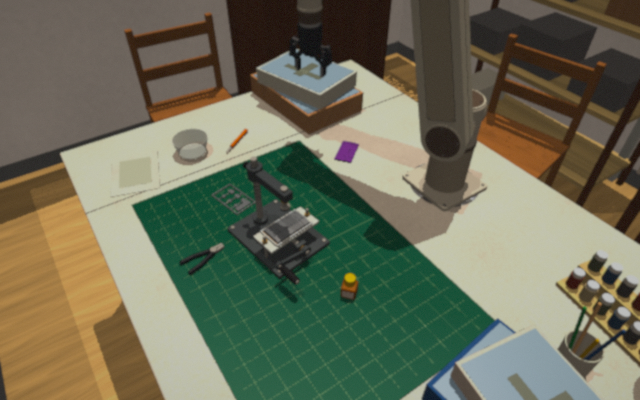

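View pics/top0.png

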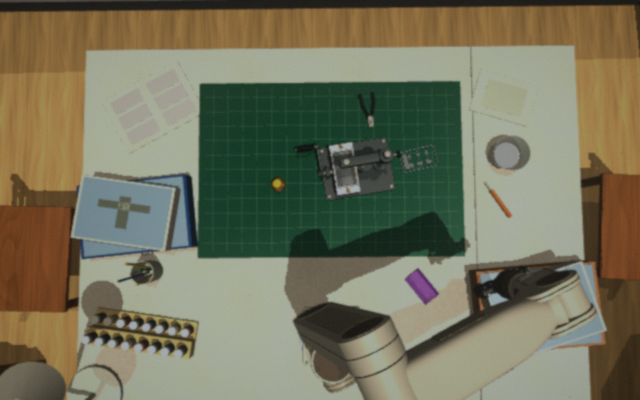

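The scene shows one press (scene 280,225; top about 355,165), its post at top (388,155), the lever grip at (305,149), and the purple look-alike at (421,286), well away. The cement is at (278,184), the cutters at (368,108) and the frame at (418,158). Next, enlarged crops of the press.

```bash
python3 - <<'E'
import cv2,numpy as np
a=cv2.imread('pics/top0.png')[125:215,285:405]; b=cv2.imread('pics/scene0.png')[150:300,220:340]
a=cv2.resize(a,None,fx=6,fy=6,interpolation=cv2.INTER_CUBIC)
b=cv2.resize(b,None,fx=4,fy=4,interpolation=cv2.INTER_CUBIC)
cv2.imwrite('pics/top1.png',np.clip(a*1.8,0,255));cv2.imwrite('pics/scene1.png',np.clip(b*1.8,0,255))
E
```

```text
[ WARN:0@0.081] global loadsave.cpp:1063 imwrite_ Unsupported depth image for selected encoder is fallbacked to CV_8U.
```

View pics/top1.png

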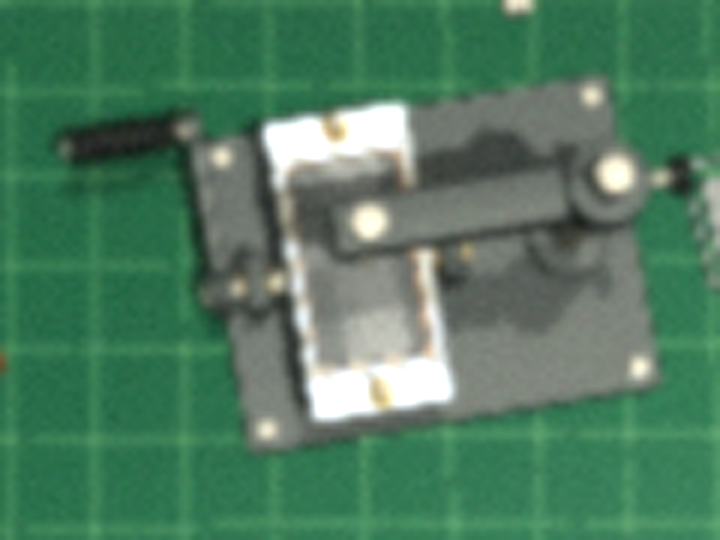

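View pics/scene1.png

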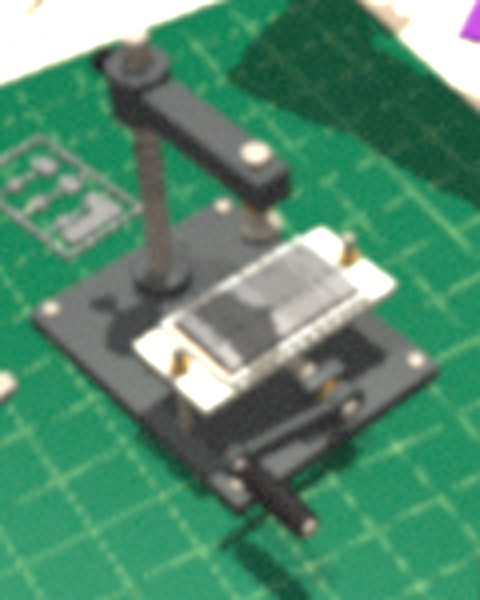

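The top crop shows four base screws at (592,95), (640,368), (268,429) and (220,157), the post top at (615,174), the stem cap at (370,222), and the grip from (65,147) to (175,130). The scene crop shows the cap at (256,152) and the grip from (243,463) to (310,525).

```bash
cat > h.py <<'E'
import numpy as np
from scipy.spatial.transform import Rotation as R
from scipy.optimize import least_squares
from workcell import manip, camera, camera_info
def cam(n,o=None):
    i=camera_info(n);K=i['camera_matrix']
    if n=='wrist':
        o=o or manip.get_obs();T=np.eye(4);w,x,y,z=o['eef_rot'];T[:3,:3]=R.from_quat([x,y,z,w]).as_matrix();T[:3,3]=o['position']
        T=T@i['mount'];return K,T[:3,:3],T[:3,3]
    w,x,y,z=i['attitude'];return K,R.from_quat([x,y,z,w]).as_matrix(),np.array(i['position'])
def proj(c,P):
    K,r,p=c;v=(np.atleast_2d(P)-p)@r@K.T;return v[:,:2]/v[:,2:]
def atz(c,uv,z):
    K,r,p=c;d=r@np.linalg.inv(K)@np.array([uv[0],uv[1],1.]);return p+d*(z-p[2])/d[2]
E
cat > m.py <<'E'
from h import *
T=cam('top');S=cam('scene')
tp=lambda u,v:(285+(u+.5)/6-.5,125+(v+.5)/6-.5); sp=lambda u,v:(220+(u+.5)/4-.5,150+(v+.5)/4-.5)
sc=[atz(T,tp(*q),15) for q in [(592,95),(640,368),(268,429),(220,157)]]
print('screws',np.round(sc,1))
print('post',atz(T,tp(615,174),238),atz(S,sp(137,35),238))
# press pose: x,y,yaw ; head h ; 
def res(p):
    x,y,a,h=p;Rz=R.from_euler('z',a).as_matrix();W=lambda P:np.array(P)@Rz.T+[x,y,3]
    L=-.17
    gc=lambda s:[90*np.cos(.17),115+s,42+90*np.sin(.17)]
    r=[]
    s=[proj(T,[q])[0] for q in sc]
    r+=list(proj(T,W([[0,-42.5,12]]))[0]-np.mean(s,0))
    e=lambda c,P,uv:list(proj(c,W([P]))[0]-uv)
    r+=e(T,[0,-120,235],tp(615,174))
    r+=e(T,[0,0,139+h],tp(370,222))
    r+=e(S,[0,0,139+h],sp(256,152))
    r+=e(T,gc(30),tp(65,147))+e(S,gc(30),sp(310,525))
    r+=e(S,[90,75,12],sp(235,507)) + e(S,[-90,75,12],sp(437,372))+e(S,[90,-160,12],sp(35,318))
    d=s[0]-s[3]; d2=s[1]-s[2]
    return np.array(r)
f=least_squares(res,[550,0,0,60],loss='soft_l1')
print(f.x,np.degrees(f.x[2]));print(np.round(f.fun.reshape(-1,2),1) if f.fun.size==18 else f.fun)
x,y,a,h=f.x
Rz=R.from_euler('z',a).as_matrix();W=lambda P:np.array(P)@Rz.T+[x,y,3]
print('headgrip',W([0,-35,118+h]),'grip',W([90*np.cos(.17),115,42+90*np.sin(.17)]))
E
python3 m.py
```

```text
screws [[ 649.6 -181.    15. ]
 [ 494.6 -205.3   15. ]
 [ 462.1    3.5   15. ]
 [ 616.2   29.2   15. ]]
post [ 566.98860894 -164.13131521  238.        ] [ 567.94579702 -160.73651964  238.        ]
[ 5.49438465e+02 -4.48984787e+01  1.52304999e-01  7.23797077e+01] 8.726433619127844
[[-0.4 -0.2]
 [-0.2 -0.2]
 [-0.6 -0.4]
 [ 0.1  0. ]
 [ 0.5 -0.2]
 [-0.4  0.5]
 [ 0.7 -0.3]
 [ 1.2 -1.9]
 [-1.5 -2.1]]
headgrip [554.74855445 -79.49331862 193.37970773] grip [619.66683415  82.22796433  60.22641142]
```

```bash
python3 -m creep '0.06 0.03 -0.01 -0.035 -5; 0.06 0.065 -0.025 -0.06 -11; 0.06 0.1 -0.04 -0.06 -18; 0.06 0.14 -0.056 -0.06 -25; 0.06 0.18 -0.073 -0.06 -32; 0.06 0.22 -0.09 -0.06 -39; 0.06 0.26 -0.107 -0.06 -46; 0.06 0.3 -0.124 -0.06 -53; 0.06 0.338 -0.14 -0.06 -60; 0.06 0.376 -0.156 -0.06 -66; 0.06 0.412 -0.171 -0.06 -71; 0.06 0.44 -0.184 -0.06 -74.2'
```

```text
t: 1.1
position: [532.4, -103.5, 363.4]
eef_rot: [-0.0, 0.65, 0.76, -0.0]
wrist_force: [0.7, -0.7, 0.5]
finger_gap: 59.9
```

```bash
python3 - <<'E'
from h import *
import cv2
o=manip.get_obs();print(o['t'],o['position'],o['eef_rot'],o['q'])
im=camera('wrist')[:,:,::-1];cv2.imwrite('pics/w0.png',im)
cv2.imwrite('pics/w0b.png',np.clip(im*1.6,0,255).astype('uint8'))
c=cam('wrist',o)
x,y,a,h=549.44,-44.9,.1523,72.4
Rz=R.from_euler('z',a).as_matrix();W=lambda P:np.array(P)@Rz.T+[x,y,3]
for n,P in dict(cap=[0,0,139+h],post=[0,-120,235],nearcorn1=[14,18,131+h],c2=[-14,18,131+h],pin1=[73,0,92],pin2=[-73,0,92],sc=[90,75,12]).items(): print(n,np.round(proj(c,W(P))[0],1))
E
```

```text
1.1 [ 532.4061998  -103.54847544  363.39676862] [-2.97459426e-04  6.50117311e-01  7.59833764e-01 -2.10932291e-04] [-1.92062001e-01  3.11969025e-01  2.54504996e-01  1.51405788e+00
 -7.36362914e-05  1.22341577e+00]
cap [361.7 117. ]
post [359.1 314.6]
nearcorn1 [384.2  86.1]
c2 [338.2  85.9]
pin1 [425.5 110. ]
pin2 [267.3 109.5]
sc [425.6  36.2]
```

View pics/w0b.png

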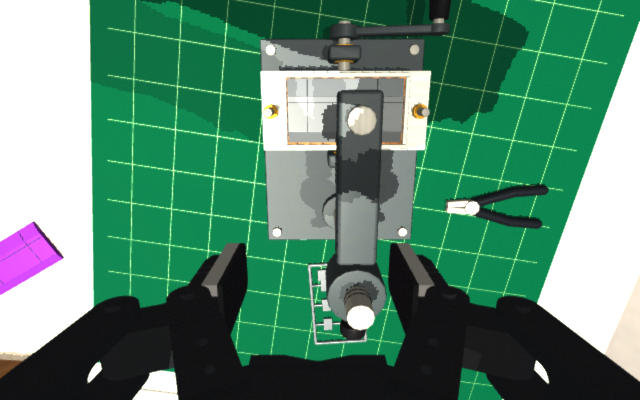

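```bash
python3 -m creep '0.06 0.02 0.026 0 0; 0.06 0.02 0.026 0.02 0; 0.06 0.02 0.026 0.05 0; 0.06 0.02 0.026 0.08 0; 0.06 0.02 0.026 0.1 0; 0.06 0.02 0.026 0.112 0; 0.06 0.02 0.026 0.112 0' && python3 - <<'E'
from h import *
import cv2
o=manip.get_obs();print(o['t'],o['position'],o['eef_rot'])
im=camera('wrist')[:,:,::-1];S=camera('scene')[:,:,::-1]
im=np.hstack([cv2.resize(im,(640,400)),cv2.resize(S[130:290,230:294],(160,400))])
cv2.imwrite('pics/w1.png',np.clip(im*1.6,0,255).astype('uint8'))
c=cam('wrist',o)
x,y,a,h=549.44,-44.9,.1523,72.4
Rz=R.from_euler('z',a).as_matrix();W=lambda P:np.array(P)@Rz.T+[x,y,3]
for h in (65,72,78):
  for n,P in dict(cap=[0,0,139+h],nearcorn1=[14,18,131+h],c2=[-14,18,131+h],pin1=[73,0,92],pin2=[-73,0,92]).items(): print(h,n,np.round(proj(c,W(P))[0],1))
E
```

```text
t: 1.73
position: [551.8, -81.6, 247.8]
eef_rot: [-0.003, 0.652, 0.758, -0.002]
wrist_force: [-0.3, -0.2, -0.4]
finger_gap: 60.0
1.7333 [551.8068244  -81.62808021 247.81502745] [-0.00344374  0.65182101  0.75836187 -0.00218649]
65 cap [329.8 194.7]
65 nearcorn1 [371.9 136. ]
65 c2 [287.4 136. ]
65 pin1 [442.3 147.6]
65 pin2 [208.9 147.6]
72 cap [330.4 200.8]
72 nearcorn1 [375.  138.3]
72 c2 [285.4 138.3]
72 pin1 [442.3 147.6]
72 pin2 [208.9 147.6]
78 cap [330.9 206.6]
78 nearcorn1 [378.  140.6]
78 c2 [283.5 140.6]
78 pin1 [442.3 147.6]
78 pin2 [208.9 147.6]
```

View pics/w1.png

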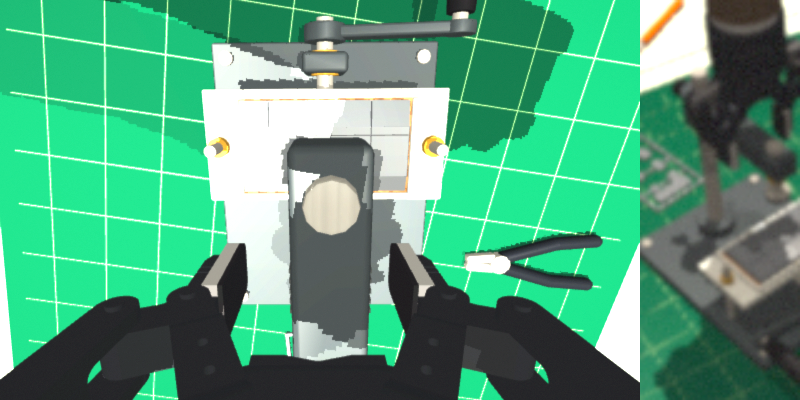

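The wrist view shows the arm between the pads: head edges at columns 287 and 374, cap at (331,206). This agrees with the fit. The tool may still have been settling, so I'll let it settle before closing.

```bash
python3 -m creep '0.06 0 0 0.002 0; 0.06 0 0 0.002 0; 0.06 0 0 0.002 0'
```

```text
t: 2.08
position: [554.5, -82.0, 251.1]
eef_rot: [0.001, 0.652, 0.758, 0.001]
wrist_force: [-0.0, -0.9, 0.6]
finger_gap: 59.9
```

```bash
python3 -m creep '0.06 0.002 0 0.006 0; 0.06 0.002 0 0.006 0; 0.02 0.002 0 0.006 0; 0.02 0.002 0 0.006 0; 0.02 0.002 0 0.006 0; 0.02 0.002 0 0.006 0; 0.02 0.002 0 0.006 0; 0.02 0.002 0 0.006 0'
```

```text
t: 2.75
position: [555.3, -79.6, 244.4]
eef_rot: [0.001, 0.651, 0.759, 0.001]
wrist_force: [4.4, 1.2, -1.6]
finger_gap: 27.0
```

```bash
python3 -m creep '0.02 0 0 0.006 0; 0.02 0 0 0.014 0; 0.02 0 0 0.022 0; 0.02 0 0 0.03 0; 0.02 0 0 0.037 0; 0.02 0 0 0.043 0; 0.02 0 0 0.047 0; 0.02 0 0 0.05 0; 0.02 0 0 0.05 0; 0.02 0 0 0.05 0; 0.02 0 0 0.05 0' && python3 - <<'E'
from h import *
import cv2
o=manip.get_obs();print(o['t'],o['position'],o['wrist_force'])
S=camera('scene')[:,:,::-1];W=camera('wrist')[:,:,::-1]
cv2.imwrite('pics/s2raw.png',S);cv2.imwrite('pics/w2raw.png',W)
im=np.hstack([cv2.resize(W[80:280,220:440],None,fx=2,fy=2,interpolation=2),cv2.resize(S[170:250,240:312],(360,400),interpolation=2)])
cv2.imwrite('pics/w2.png',np.clip(im*1.6,0,255).astype('uint8'))
E
```

```text
t: 3.67
position: [555.3, -79.6, 195.1]
eef_rot: [0.001, 0.651, 0.759, 0.002]
wrist_force: [5.0, 1.4, 4.5]
finger_gap: 27.2
3.6667 [555.30808887 -79.55478039 195.14241787] [4.96916672 1.37165316 4.52834032]
```

View pics/w2.png

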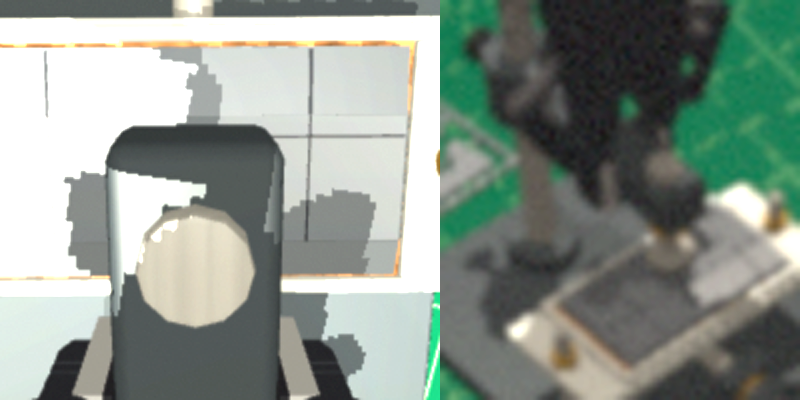

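The foot still hangs free just above the wing (scene crop 670,250), and the cap sits flush on the head. From here I'll lower in small steps and watch the force.

```bash
python3 -m creep '0.02 0 0 0.001 0; 0.02 0 0 0.002 0; 0.02 0 0 0.003 0'; python3 -m creep '0.02 0 0 0.001 0; 0.02 0 0 0.002 0'; python3 -m creep '0.02 0 0 0.001 0; 0.02 0 0 0.002 0';  python3 -m creep '0.02 0 0 0.001 0; 0.02 0 0 0.002 0'
```

```text
t: 4.02
position: [555.3, -79.6, 192.7]
eef_rot: [0.002, 0.651, 0.759, 0.002]
wrist_force: [4.0, 2.3, 7.2]
finger_gap: 27.3
t: 4.18
position: [555.3, -79.5, 190.7]
eef_rot: [0.002, 0.651, 0.759, 0.002]
wrist_force: [3.5, 2.1, 7.5]
finger_gap: 27.3
t: 4.35
position: [555.3, -79.5, 188.7]
eef_rot: [0.002, 0.651, 0.759, 0.002]
wrist_force: [3.7, 2.3, 7.0]
finger_gap: 27.5
t: 4.52
position: [555.3, -79.6, 186.7]
eef_rot: [0.002, 0.651, 0.759, 0.002]
wrist_force: [4.6, 1.8, 7.0]
finger_gap: 27.0
```

```bash
python3 -m creep '0.02 0 0 0.001 0; 0.02 0 0 0.002 0'; python3 -m creep '0.02 0 0 0.001 0; 0.02 0 0 0.002 0'
```

```text
t: 4.68
position: [555.3, -79.6, 184.7]
eef_rot: [0.002, 0.651, 0.759, 0.002]
wrist_force: [3.5, 2.8, 7.8]
finger_gap: 27.1
t: 4.85
position: [555.3, -79.5, 182.8]
eef_rot: [0.002, 0.651, 0.759, 0.002]
wrist_force: [3.2, 2.4, 9.4]
finger_gap: 27.2
```

```bash
python3 -m creep '0.02 0 0 0.001 0; 0.02 0 0 0.002 0'; python3 -m creep '0.02 0 0 0.0005 0; 0.02 0 0 0.001 0';python3 - <<'E'
from h import *
import cv2
o=manip.get_obs();print(o['t'],o['position'],o['wrist_force'])
S=camera('scene')[:,:,::-1];W=camera('wrist')[:,:,::-1]
cv2.imwrite('pics/w3raw.png',W)
W0=cv2.imread('pics/w2raw.png')
f=lambda W:cv2.resize(W[130:260,260:370],None,fx=3.6,fy=3.6,interpolation=2)
cv2.imwrite('pics/w3.png',np.clip(np.hstack([f(W0),f(W)])*1.6,0,255).astype('uint8'))
E
```

```text
t: 5.02
position: [555.3, -79.5, 181.0]
eef_rot: [0.002, 0.651, 0.759, 0.002]
wrist_force: [3.0, 2.7, 9.5]
finger_gap: 27.4
t: 5.18
position: [555.3, -79.6, 180.1]
eef_rot: [0.002, 0.651, 0.759, 0.002]
wrist_force: [3.3, 2.9, 10.1]
finger_gap: 27.2
5.1833 [555.31062472 -79.55485899 180.12101559] [ 3.30231605  2.94864453 10.14316401]
```

View pics/w3.png

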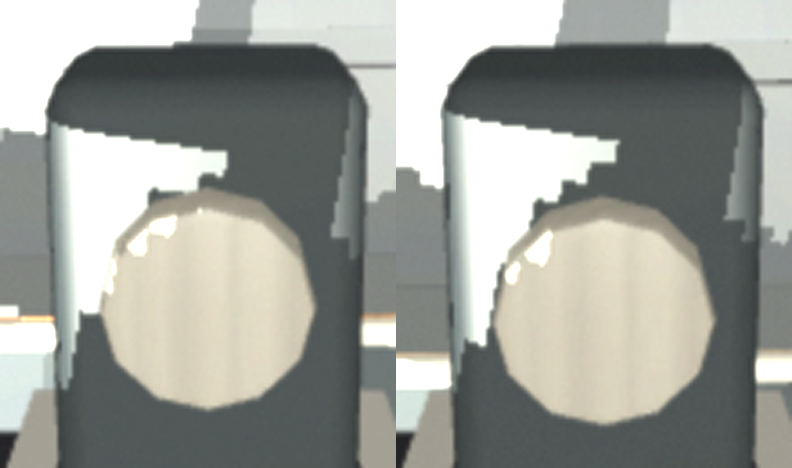

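The cap grew from 214 to 220 px wide and its lower edge went from 409 to 424, a rise of about 3.1 mm. The force agrees (+2.9 N against 1.5 + 0.45·3.1). Lowering 1.9 mm more.

```bash
python3 -m creep '0.02 0 0 0.001 0; 0.02 0 0 0.0019 0; 0.02 0 0 0.0019 0; 0.02 0 0 0.0019 0';python3 - <<'E'
from h import *
import cv2
o=manip.get_obs();print(o['t'],o['position'],o['wrist_force'])
W=camera('wrist')[:,:,::-1]
cv2.imwrite('pics/w4raw.png',W)
W0=cv2.imread('pics/w2raw.png')
f=lambda W:cv2.resize(W[130:260,260:370],None,fx=3.6,fy=3.6,interpolation=2)
cv2.imwrite('pics/w4.png',np.clip(np.hstack([f(W0),f(W)])*1.6,0,255).astype('uint8'))
E
```

```text
t: 5.62
position: [555.3, -79.6, 178.2]
eef_rot: [0.002, 0.651, 0.759, 0.002]
wrist_force: [3.3, 1.7, 10.6]
finger_gap: 27.3
5.6167 [555.32089347 -79.5726119  178.24940141] [ 3.27436046  1.70200281 10.5781478 ]
```

View pics/w4.png

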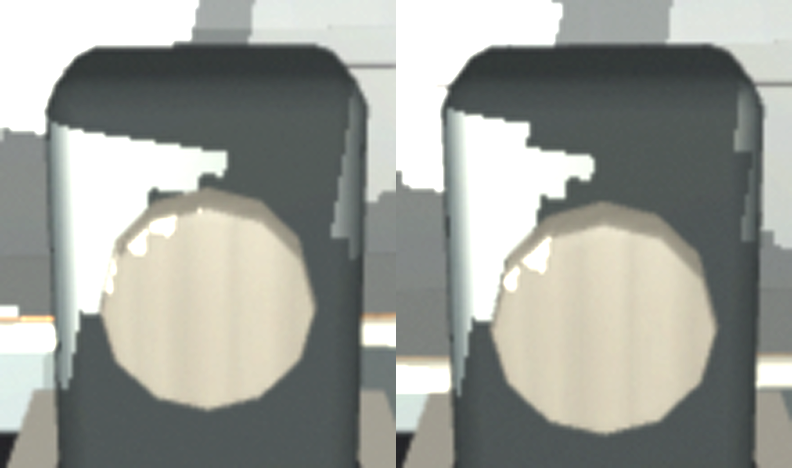

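The foot is now at about 5.0 mm (cap 224 px wide, lower edge 433, so 5.0 and 5.1 mm). Opening, rising and going over to the lever.

```bash
python3 -m creep '0.05 0 0 0 0; 0.05 0 0 0 0; 0.05 0 0 0 0; 0.05 0 0 0 0; 0.05 0 0 -0.005 0; 0.05 0 0 -0.025 0; 0.05 0 0 -0.05 0; 0.05 0 0 -0.07 0; 0.05 0 0 -0.07 0' && python3 -m creep '0.05 0.03 0.02 0 0; 0.05 0.06 0.035 0 0; 0.05 0.09 0.053 0 0; 0.05 0.12 0.07 0 0; 0.05 0.14 0.083 0 0; 0.05 0.15 0.088 0 0; 0.05 0.15 0.088 0 0; 0.05 0.15 0.088 0.02 0; 0.05 0.15 0.088 0.04 0; 0.05 0.15 0.088 0.04 0; 0.05 0.15 0.088 0.04 0; 0.05 0.15 0.088 0.04 0' && python3 - <<'E'
from h import *
import cv2
o=manip.get_obs();print(o['t'],o['position'],o['eef_rot'])
W=camera('wrist')[:,:,::-1]
cv2.imwrite('pics/w5.png',np.clip(W*1.4,0,255).astype('uint8'))
c=cam('wrist',o)
x,y,a,h=549.44,-44.9,.1523,7
Rz=R.from_euler('z',a).as_matrix();F=lambda P:np.array(P)@Rz.T+[x,y,3]
for s in(-30,0,30):
  for e in(-10,0,10): print(s,e,np.round(proj(c,F([90*np.cos(.17)+e,115+s,42+90*np.sin(.17)]))[0],1))
for n,P in dict(cap=[0,0,144+h],pin1=[73,0,92]).items(): print(n,np.round(proj(c,F(P))[0],1))
E
```

```text
t: 6.42
position: [555.8, -80.3, 250.9]
eef_rot: [0.003, 0.652, 0.758, 0.002]
wrist_force: [1.2, -0.2, -0.3]
finger_gap: 49.9
t: 7.42
position: [618.2, 80.6, 206.9]
eef_rot: [0.0, 0.652, 0.758, 0.0]
wrist_force: [-0.1, 0.3, 0.9]
finger_gap: 49.8
7.4167 [618.22119007  80.56092715 206.88390072] [2.36462052e-04 6.52305088e-01 7.57956468e-01 9.14031429e-05]
-30 -10 [305.6 247.5]
-30 0 [320.8 247.4]
-30 10 [336.1 247.4]
0 -10 [305.1 203.8]
0 0 [320.8 203.8]
0 10 [336.6 203.7]
30 -10 [304.5 156.9]
30 0 [320.9 156.9]
30 10 [337.2 156.9]
cap [133.3 497.3]
pin1 [296.3 395.3]
```

View pics/w5.png

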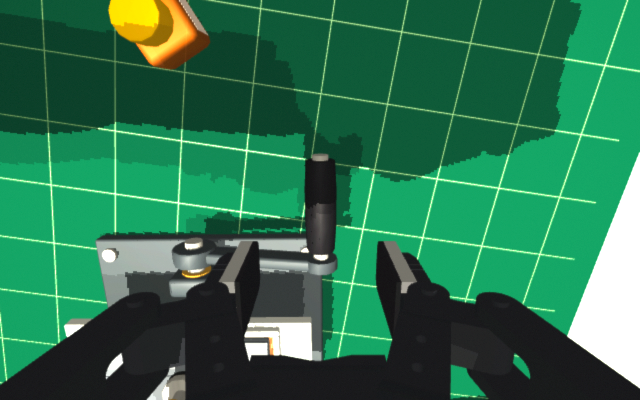

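The grip lies at column 320, rows 157–252, within 2 mm of the prediction. Descending and closing.

```bash
python3 -m creep '0.05 0 0.0015 0.03 0; 0.05 0 0.0015 0.06 0; 0.05 0 0.0015 0.08 0; 0.05 0 0.0015 0.092 0; 0.05 0 0.0015 0.092 0; 0.05 0 0.0015 0.092 0; 0.05 0 0.0015 0.092 0' && python3 -m creep '0.01 0 0 0 0; 0.01 0 0 0 0; 0.01 0 0 0 0; 0.01 0 0 0 0; 0.01 0 0 0 0; 0.01 0 0 0 0; 0.01 0 0 0 0'
```

```text
t: 8.05
position: [621.0, 81.8, 116.1]
eef_rot: [0.001, 0.652, 0.758, 0.001]
wrist_force: [0.4, 0.4, -0.5]
finger_gap: 50.6
t: 8.63
position: [619.9, 81.9, 114.7]
eef_rot: [0.0, 0.652, 0.758, 0.0]
wrist_force: [-2.0, -0.3, 5.2]
finger_gap: 18.0
```

```bash
python3 -m creep '0.01 0 -0.0011 -0.0053 0; 0.01 0 -0.0027 -0.0114 0; 0.01 0 -0.0058 -0.0198 0; 0.01 0 -0.0097 -0.0279 0; 0.01 0 -0.0144 -0.0356 0; 0.01 0 -0.0199 -0.0428 0; 0.01 0 -0.026 -0.0493 0; 0.01 0 -0.0307 -0.0536 0; 0.01 0 -0.0307 -0.0536 0; 0.01 0 -0.0307 -0.0536 0; 0.01 0 -0.0307 -0.0536 0'
```

```text
t: 9.55
position: [590.4, 77.3, 168.6]
eef_rot: [0.001, 0.652, 0.758, 0.001]
wrist_force: [6.3, -0.5, 3.0]
finger_gap: 18.0
```

```bash
python3 -m creep '0.01 0 -0.0072 -0.0055 0; 0.01 0 -0.0148 -0.0102 0; 0.01 0 -0.0229 -0.0141 0; 0.01 0 -0.0314 -0.0172 0; 0.01 0 -0.0401 -0.0194 0; 0.01 0 -0.0472 -0.0206 0; 0.01 0 -0.0526 -0.021 0; 0.01 0 -0.0526 -0.021 0; 0.01 0 -0.0526 -0.021 0; 0.01 0 -0.0526 -0.021 0' && python3 - <<'E'
from h import *
import cv2
o=manip.get_obs();print(o['t'],o['position'],o['wrist_force'],o['eef_rot'])
W=camera('wrist')[:,:,::-1];S=camera('scene')[:,:,::-1]
cv2.imwrite('pics/w6raw.png',W)
cv2.imwrite('pics/w6.png',np.clip(np.hstack([cv2.resize(W,None,fx=.8,fy=.8),cv2.resize(S[180:296,235:317],(226,320),interpolation=2)])*1.5,0,255).astype('uint8'))
c=cam('wrist',o)
x,y,a,h=549.44,-44.9,.1523,7
Rz=R.from_euler('z',a).as_matrix();F=lambda P:np.array(P)@Rz.T+[x,y,3]
print('press frame tcp',(o['position']-[x,y,3])@Rz)
for n,P in dict(shaftend=[0,80,42],axis=[0,115,42]).items(): print(n,np.round(proj(c,F(P))[0]*.8,1))
E
```

```text
t: 10.38
position: [538.3, 69.2, 190.5]
eef_rot: [0.002, 0.652, 0.758, 0.001]
wrist_force: [3.9, -1.6, 10.0]
finger_gap: 18.0
10.3833 [538.34841322  69.16963529 190.50816984] [ 3.88944216 -1.62230621  9.9581955 ] [0.00159525 0.65183919 0.75835467 0.00115085]
press frame tcp [  6.34252314 114.43197714 187.50816984]
shaftend [246.3 205. ]
axis [245.9 164.4]
```

View pics/w6.png

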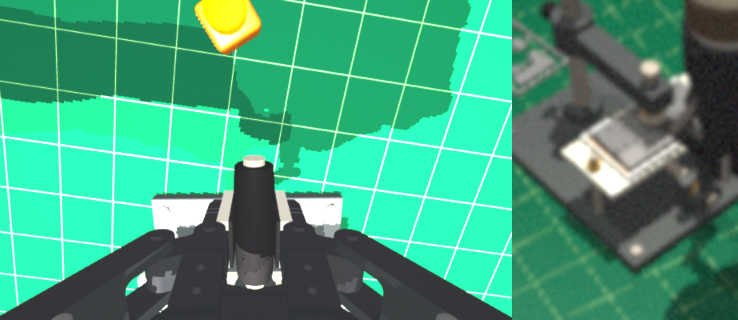

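The lever is held nearly upright: the grip is 6.3 mm short of the axis in press x, and the base edges at columns 152–342, centred on 247, confirm the axis. The nest has risen under the foot. Completing the last 6 mm.

```bash
python3 -m creep '0.01 0 -0.003 -0.0008 0; 0.01 0 -0.0058 -0.0012 0; 0.01 0 -0.0058 -0.0012 0; 0.01 0 -0.0058 -0.0012 0; 0.01 0 -0.0058 -0.0012 0; 0.01 0 -0.0058 -0.0012 0' && python3 - <<'E'
from h import *
import cv2
o=manip.get_obs();print(o['t'],o['position'],o['wrist_force'],o['finger_gap'],o['dq'].round(3))
S=camera('scene')[:,:,::-1];T=camera('top')[:,:,::-1];cv2.imwrite('pics/s7raw.png',S);cv2.imwrite('pics/t7raw.png',T)
im=np.hstack([cv2.resize(S[165:285,230:330],(400,480),interpolation=2),cv2.resize(T[110:206,290:370],(400,480),interpolation=2)])
cv2.imwrite('pics/s7.png',np.clip(im*1.6,0,255).astype('uint8'))
x,y,a,h=549.44,-44.9,.1523,7
Rz=R.from_euler('z',a).as_matrix()
print('press frame tcp',(o['position']-[x,y,3])@Rz)
E
```

```text
t: 10.98
position: [531.9, 68.1, 190.8]
eef_rot: [0.001, 0.652, 0.758, 0.0]
wrist_force: [3.0, -2.3, 7.4]
finger_gap: 18.2
10.9833 [531.9367312   68.11588706 190.79987944] [ 2.99761948 -2.31888189  7.42816816] 18.225860574822782 [ 0.001  0.001 -0.001  0.001 -0.001 -0.   ]
press frame tcp [-1.54808238e-01  1.14363155e+02  1.87799879e+02]
```

View pics/s7.png

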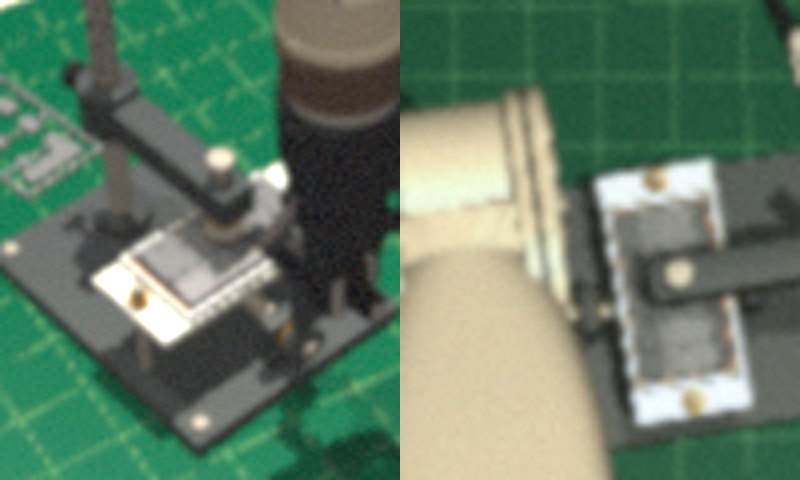

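```bash
python3 -m creep '0.01 0 0.0007 0 0; 0.01 0 0.0007 0 0; 0.01 0 0.0007 0 0; 0.01 0 0.0007 0 0' && python3 - <<'E'
from h import *
o=manip.get_obs();x,y,a=549.44,-44.9,.1523
print('press frame tcp',(o['position']-[x,y,3])@R.from_euler('z',a).as_matrix(),o['finger_gap'],o['wrist_force'])
manip.finish_job()
E
```

```text
t: 11.42
position: [532.7, 68.2, 190.8]
eef_rot: [0.001, 0.652, 0.758, 0.0]
wrist_force: [2.4, -1.4, 7.2]
finger_gap: 18.4
press frame tcp [  0.62239293 114.35276257 187.78942817] 18.41019651752879 [ 2.38512025 -1.35122901  7.22803736]
the job is handed in; nothing more can be done
```

The job is handed in. The head is lowered and released, and the arm is still holding the cam lever upright by its grip, at 11.4 s of the 54 s allowed.

- **Foot:** I lowered the head until the foot read about 5 mm. The cap's size and its edge shift gave 5.0 and 5.1 mm, though force on its own would suggest slightly less. I then let go of the head. In the last picture the cap stands clearly higher, as expected once the nest's lift is added. I judged this by eye, and it should be about 11 mm against a limit of 22 mm.
- **Lever:** The grip ended 0.6 mm short of the point above the shaft axis, which puts the cam at about 1.39 rad. The axis position comes from my camera fit, good to about 2 mm, or about ±0.02 rad. One reading before the last correction was 0.15 mm past that point, which is within the noise, and I then backed off 0.7 mm.
- **Final hold:** The finger opening was 18.4 mm on the nominally 20 mm grip. The wrist force was about 8 N, mostly a vertical preload.
- **Wing and other things:** The wing still looked seated in its nest. The arm hid part of the last views, so I did not check the far end of the nest or every other item closely. No unexpected contact force showed up in the readings.

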